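# Press the label holder home behind the spice rack's lip

### The job

Take the wider of the two label holders out of the wooden block and push it straight down, card side facing out to the front, into the pocket behind the metal lip of the spice rack, until its shoulder sits down on the lip against the springy strip below, without forcing it. The spring lifts it as soon as it is let go, so finish still gripping it or bearing on it with the fingers, pressed fully home. Leave the narrower holder in the block and do not disturb the jars, the mug or the salt shaker.

Things in the scene. Friction and masses are not known exactly. Their poses are not given: they have to be found in the camera images.
- wide_grip (a point): Wider label holder: upright grey plastic piece 64 mm wide (y), 74 mm high (z), white card on its front (-x) face. Upper part is a grip block 16 mm thick (x), 50 mm high; this point is mid-width and mid-thickness of it, 20 mm below the top edge. 60 g nominal. Starts upright in either slot of the block (varies), its shoulder on the block's top, card towards the robot.
- wide_foot (a point): Middle of the bottom edge of the wider holder's tongue, 54 mm below and 5 mm behind (+x) wide_grip; same axes. Tongue: below the grip block, 24 mm long, 6 mm thick (x -3 to +3 mm from here), round-nosed. The grip block spans x -13 to +3 mm; its underside in front of the tongue is the shoulder, 24 mm above the foot.
- narrow_grip (a point): The same point of the narrower label holder, alike in everything but only 44 mm wide; stands in the other slot. Leave it there.
- stand: Fixed wooden block 46 x 200 x 32 mm (x, y, z) with two slots 27 mm deep open to the top, each 8 mm (x) by 69 mm (y), centred at y = +55 and -55 mm. Origin under its centre. A holder must be lifted more than 24 mm to come out.
- rack: Fixed wooden spice rack 220 mm wide (y), open deck 20 mm high, 70 mm high back 160 mm behind (+x) the origin, jars on the deck about 105 mm behind it. Origin at the worktop, below the middle of the label pocket; -x is the front. A 10 mm thick front board (x +5 to +15 mm) with rounded top 50 mm up stands behind the pocket, so a holder put in back to front stays too high.
- rail_home (a point): Where wide_foot lies with the holder fully home: middle of the pocket, 22 mm above the worktop; axes as the rack's. Pocket: open upward, 10 mm front to back (x -5 to +5), 70 mm long (y). In front of it the aluminium lip, 6 mm thick (x -11 to -5), rounded top 24 mm above this point; home, the shoulder rests on the lip, a hard stop.
- strip (a joint): Sprung strip in the bottom of the pocket, in metres pressed down: 0 at rest (its top 9 mm above rail_home), 0.009 with the holder fully home, stop at 0.010. It pushes up with 2 N at first touch and about 8.5 N with the holder home (700 N/m).
- jar_a: Spice jar, 41 mm diameter, 105 mm high, standing loose on the rack's deck. Origin under its centre.
- jar_b: Second spice jar, same size, loose on the deck, behind the pocket.
- jar_c: Third spice jar, same size, loose on the deck.
- mug: White spotted mug, 78 mm across and 93 mm high, handle on its -y side, loose on the worktop. Origin under its middle.
- salt: Salt shaker, 44 mm diameter, 90 mm high, loose on the worktop between the rack and the block. Origin under its centre.

How it is judged:
On the way, in this order (a step that is already met when the one before it is completed fails the run):
1. the wider holder is lifted clear of the block, held in the fingers (height (world z) of wide_foot above 0.036 m and contact force between the fingers and wide above 1 N), for 0.1 s.
2. its tongue is behind the lip, in the pocket (x of wide_foot in the frame of rail_home between -0.005 and 0.005 m and y of wide_foot in the frame of rail_home between -0.006 and 0.006 m and z of wide_foot in the frame of rail_home below 0.014 m), for 0.1 s.
At the end, for the whole second after the job is handed in: Wider holder in the pocket, card to the front, upright, foot within 2.5 mm of fully home, strip pressed at least 6 mm and pushing on the holder with over 4 N, fingers still bearing on the holder with over 1 N, all still; the narrower holder within 20 mm of where it stood in its slot (x of wide_foot in the frame of rail_home between -0.005 and 0.005 m and y of wide_foot in the frame of rail_home between -0.006 and 0.006 m and z of wide_foot in the frame of rail_home between -0.004 and 0.0025 m and x of wide_grip in the frame of rail_home below 0.003 m and angle between wide's own z axis and vertical below 0.12 rad and angle between the y axis of wide_foot and the y axis of rail_home, either way round below 0.12 rad and value of joint strip above 0.006 m and contact force between wide and strip above 4 N and contact force between the fingers and wide above 1 N and linear speed of wide below 0.02 m/s and distance of narrow_grip from where it was at the start of the episode below 0.02 m); the arm keeps its last pose, push and grip.
It fails at once if the narrower holder is moved more than 20 mm (distance of narrow_grip from where it was at the start of the episode above 0.02 m).
It fails at once if the holder is forced: more than 50 N between it and the rack with its strip (contact force between wide and rack above 50 N).
It fails at once if a jar on the rack is shoved more than 30 mm or tipped ((distance of jar_a from where it was at the start of the episode above 0.03 m or angle between jar_a's own z axis and vertical above 0.3 rad) or (distance of jar_b from where it was at the start of the episode above 0.03 m or angle between jar_b's own z axis and vertical above 0.3 rad) or (distance of jar_c from where it was at the start of the episode above 0.03 m or angle between jar_c's own z axis and vertical above 0.3 rad)).
It fails at once if the mug or the salt shaker is shoved more than 30 mm or tipped ((distance of mug from where it was at the start of the episode above 0.03 m or angle between mug's own z axis and vertical above 0.3 rad) or (distance of salt from where it was at the start of the episode above 0.03 m or angle between salt's own z axis and vertical above 0.3 rad)).
It also fails if it takes over 35 s, if anything falls off the work surface, if the arm or the gripper's body presses on something with over 40 N, if the wrist force passes 120 N, or if a joint passes its speed limit or range.

### The arm

A 6-joint arm with a two-finger parallel gripper is mounted at the origin on a cart in front of the work surface, level with it; the furniture and walls round the work are solid. World frame = base frame: x ahead of the robot, y to its left, z up, the work surface at z = 0. Lengths are in m, angles in rad, forces in N, time in s.
With the tool pointing down it reaches from about 0.275 to 0.875 m from the base axis. Payload 12.5 kg.
Tool frame: the origin (TCP) lies on the centre line of the jaws, within the pads' length; the fingertips stand r.finger_overhang ahead of it and the grasp point (between the pads) lies 3 mm ahead of it (r.finger_overhang is the distance from the TCP to the fingertips, in m); z points along the fingers, y is the direction in which the jaws open and shut (so a half turn about z gives the same grasp; the last joint's range is limited). The gripper opens to 85 mm and grips with 20 to 120 N. Pads are 22 mm wide; open, the fingers measure 114 mm over their backs; the gripper's body (76 mm by 85 mm) begins 54 mm behind the grasp point. The pads swing forward as they close: fully open they stand 13 mm farther back than shut.
Start: joints at [1.174, 0.351, 1.652, -0, 1.139, -0.085], TCP at [0.169, 0.523, 0.253] pointing down, gripper open.
Joint ranges: [-2.75, 2.75], [-0.79, 2.1], [0.01, 2.65], [-1.57, 4.71], [0.07, 3.14], [-2.87, 2.87]. Speed limits (rad/s): [2.22, 2.22, 2.79, 3.14, 3.14, 3.14].

### API

Orientations are given as a unit quaternion [x, y, z, w].
In Python, from cell import r, optics gives the robot as it stands. The module is installed in compiled form; this text tells all that it offers. Calls block until the motion is done:
- r.move_to(position, orientation): joint-space move of the TCP to a pose.
- r.move_linear(position, rot=None, vel=0.15): straight line of the TCP; rot=None keeps the orientation; vel is the mean speed in m/s.
- r.set_joints(angles): joint-space move.
- r.set_gripper(opening, squeeze=None): opening from 0.0 (shut) to 1.0 (fully open); squeeze is the grip in N (None keeps the last); returns when the fingers have stopped.
- r.sleep(seconds).
- r.inverse_kinematics(position, orientation): joint angles nearest the present ones, or None.
- optics.get_image(name): name is "scene" or "top" or "wrist"; returns a dict with "pixels" (480x640x3 uint8, red, green, blue), "depth" (480x640 float32, m along the optical axis (not along the pixel's ray), 0 where there is no reading), "fx", "fy", "cx", "cy" (pixels), "camera_from_world" (4x4, takes a point from world to camera coordinates); the wrist camera has in their place "mount" (4x4, takes a point from camera to tool coordinates, whose origin is the TCP and whose axes are the flange's). Camera axes: x right, y down, z forward; pixel columns grow to the right and rows downward; lengths in m; the calibration is good to about 2 mm. The wrist camera is an equidistant fisheye: a pixel r from the principal point sees the ray r / f radians off the axis. A picture is of the moment at which its call begins: read the wrist's pose just before it.
A pose or a line that the arm cannot do raises r.PlanningError and nothing moves.
- r.hand_in(): hands the job in, once; it reports no verdict.
Readings, each from a call of its own:
- r.current_t(): time.
- r.current_q(): joint angles.
- r.current_qvel(): joint speeds.
- r.current_effort(): joint torques, N m.
- r.current_tool_pos(): TCP position.
- r.current_ee_rot(): TCP orientation.
- r.current_contact_force(): force on the tool from outside, world axes, zero at the start.
- r.current_torque(): the same for the moment, N m.
- r.current_opening(): opening from 0.0 (shut) to 1.0 (fully open).
Only numpy, scipy, OpenCV 4.12 (cv2) and the standard library are available. Lean on these libraries where they do the work, as an engineer would, in place of code of your own. Each camera call takes 0.05 s, during which the arm holds its last target.

## Working session

There is one attempt and no reset: what is moved stays moved. The work goes in short steps, each a Python script; the robot and the scene stay as the last script left them, time stands still between calls to the robot, and variables do not carry over. Pictures are saved under pics/ and viewed, and the job is handed in when it is done.

```bash
mkdir -p pics; ls; python3 - <<'E'
from cell import r, optics
import cv2, numpy as np, pickle
d={}
for n in ["scene","top","wrist"]:
    im=optics.get_image(n); d[n]=im
    cv2.imwrite(f"pics/{n}0.png",im["pixels"][:,:,::-1])
    print(n,im["fx"],im["fy"],im["cx"],im["cy"]); print(np.round(im.get("camera_from_world",im.get("mount")),3))
d["pose"]=(r.current_tool_pos(),r.current_ee_rot())
pickle.dump(d,open("d0.pkl","wb"))
print(r.current_t(),r.finger_overhang,d["pose"],r.current_contact_force())
E
```

```text
pics
scene 526.9262107173158 526.9262107173158 328.3196355216541 229.75269625262325
[[ 0.52  -0.854 -0.014 -0.289]
 [-0.648 -0.384 -0.658  0.429]
 [ 0.556  0.351 -0.753  0.811]
 [ 0.     0.     0.     1.   ]]
top 477.0011128630835 477.0011128630835 319.16158761475134 241.29974828413614
[[-0.009 -1.     0.015  0.033]
 [-0.995  0.007 -0.096  0.588]
 [ 0.096 -0.016 -0.995  0.954]
 [ 0.     0.     0.     1.   ]]
wrist 371.64829954431775 371.64829954431775 313.0353824908507 231.12350286161603
[[-0.001 -0.946 -0.325  0.083]
 [ 1.    -0.001  0.     0.   ]
 [-0.001 -0.325  0.946 -0.121]
 [ 0.     0.     0.     1.   ]]
0.15 0.022 (array([0.16863624, 0.52328849, 0.25287444]), array([ 1.55251884e-01,  9.87874821e-01, -4.24230469e-04, -1.02562305e-04])) [-0.1059965  -0.24091015  0.8583852 ]
```

View pics/scene0.png

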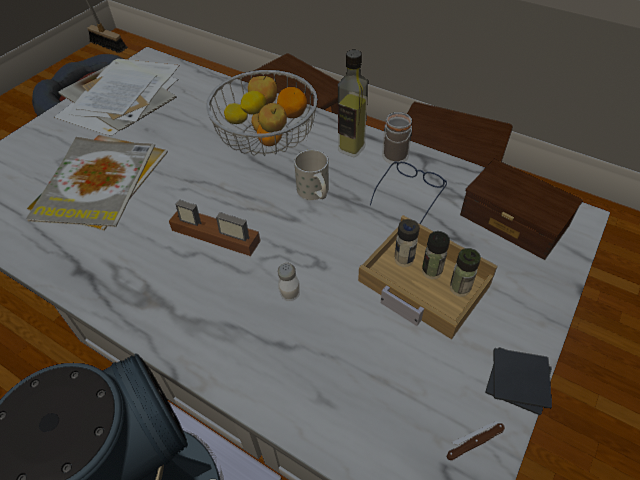

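View pics/top0.png

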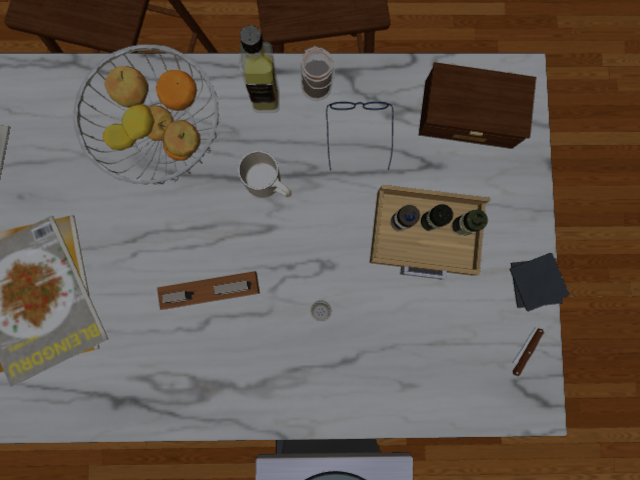

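View pics/wrist0.png

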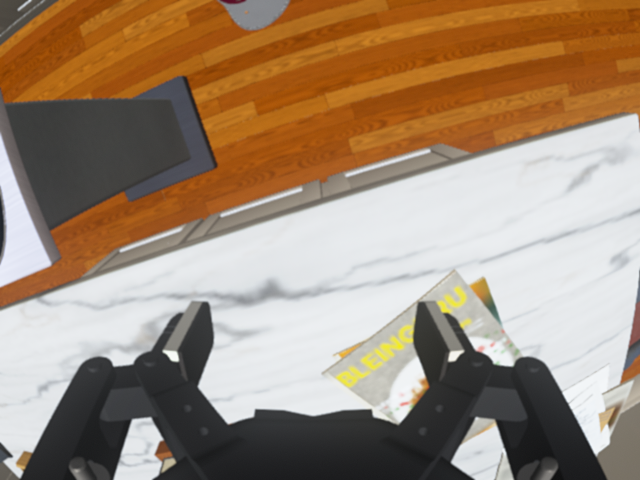

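The scene view shows the wide holder in the right-hand slot (about (232,228)) and the narrow one at (187,212). The pocket and lip are at about (402,305). In the top view the wide holder is at (231,287) and the pocket at (424,270). Next I'll get coarse positions from depth.

```bash
cat > h.py <<'E'
import numpy as np, cv2, pickle
def cloud(im):
    d=im["depth"]; v,u=np.mgrid[:480,:640]
    P=np.stack([(u-im["cx"])/im["fx"]*d,(v-im["cy"])/im["fy"]*d,d,np.ones_like(d)],-1)
    W=P@np.linalg.inv(im["camera_from_world"]).T
    W=W[...,:3]; W[d==0]=np.nan; return W
def rect(W,win,zlo,zhi,top=False):
    u0,v0,u1,v1=win; p=W[v0:v1,u0:u1].reshape(-1,3); p=p[(p[:,2]>zlo)&(p[:,2]<zhi)]
    R=cv2.minAreaRect((p[:,:2]*1000).astype(np.float32)); return len(p),R,p
E
python3 - <<'E'
from h import *
d=pickle.load(open("d0.pkl","rb"))
W=cloud(d["top"])
def show(n,win,a,b):
    k,R,p=rect(W,win,a,b); print(n,k,np.round(R[0],1),np.round(R[1],1),round(R[2],1),"z",np.round(np.percentile(p[:,2],[5,50,95]),3))
show("block",(145,262,270,315),.02,.045)
show("wide",(208,270,260,305),.06,.2)
show("narrow",(150,280,200,310),.06,.2)
show("salt",(300,290,340,330),.06,.2)
show("mug",(230,140,300,210),.05,.2)
show("jars",(385,200,500,245),.1,.2)
show("lip",(395,255,455,285),.035,.06)
show("deck",(365,180,495,285),.01,.09)
W=cloud(d["scene"]);print("scene")
show("wide",(212,205,255,245),.06,.2)
show("narrow",(170,195,204,225),.06,.2)
show("lip",(375,280,430,330),.03,.06)
for v in range(255,285,2): print(v,np.round(cloud(d["top"])[v,410:440:6].reshape(-1,3)[:,[0,2]],3).tolist())
top=d["top"]["pixels"]
c=cv2.resize(top[250:310,140:290],None,fx=5,fy=5,interpolation=2);cv2.imwrite("pics/topblk.png",c[:,:,::-1])
c=cv2.resize(top[180:290,360:500],None,fx=5,fy=5,interpolation=2);cv2.imwrite("pics/toprack.png",c[:,:,::-1])
E
```

```text
block 1692 [489.8 255.3] [ 46.  200.6] 9.0 z [0.028 0.031 0.035]
wide 296 [495.9 200.1] [16.9 64.4] 10.2 z [0.077 0.081 0.083]
narrow 224 [478.4 308.8] [16.7 45.3] 8.3 z [0.068 0.081 0.084]
salt 250 [447.1  27.5] [32.7 32.6] 44.9 z [0.076 0.084 0.089]
mug 692 [710.9 141. ] [106.1  76.9] 27.3 z [0.054 0.082 0.092]
jars 1253 [ 624.6 -202.9] [167.2  45.4] 85.7 z [0.108 0.123 0.126]
lip 494 [ 527.7 -182.2] [121.1  26.1] 82.7 z [0.039 0.046 0.05 ]
deck 7644 [ 598.6 -195.7] [221.6 172.1] 82.6 z [0.016 0.02  0.068]
scene
wide 365 [496.4 201.7] [19.8 67.5] 9.5 z [0.062 0.079 0.084]
narrow 248 [479.2 309.1] [19.3 47.3] 8.7 z [0.062 0.078 0.084]
lip 825 [ 529.3 -179.1] [125.6  28.5] 81.7 z [0.031 0.043 0.05 ]
255 [[0.559, 0.019], [0.559, 0.018], [0.558, 0.021], [0.559, 0.014], [0.559, 0.016]]
257 [[0.554, 0.021], [0.555, 0.017], [0.554, 0.019], [0.555, 0.014], [0.554, 0.015]]
259 [[0.55, 0.02], [0.55, 0.02], [0.55, 0.021], [0.55, 0.019], [0.55, 0.02]]
261 [[0.546, 0.018], [0.546, 0.017], [0.546, 0.021], [0.546, 0.022], [0.546, 0.02]]
263 [[0.541, 0.051], [0.54, 0.051], [0.541, 0.045], [0.542, 
[... 178 characters left out ...]
[0.532, 0.047]]
269 [[0.529, 0.03], [0.529, 0.028], [0.529, 0.03], [0.529, 0.029], [0.528, 0.044]]
271 [[0.525, 0.03], [0.525, 0.027], [0.525, 0.032], [0.525, 0.028], [0.525, 0.029]]
273 [[0.521, 0.044], [0.521, 0.045], [0.52, 0.043], [0.521, 0.03], [0.521, 0.027]]
275 [[0.517, 0.012], [0.517, 0.043], [0.516, 0.043], [0.516, 0.042], [0.516, 0.041]]
277 [[0.514, -0.001], [0.513, -0.002], [0.513, -0.001], [0.513, 0.02], [0.512, 0.043]]
279 [[0.509, 0.001], [0.509, -0.0], [0.509, -0.003], [0.509, -0.001], [0.509, -0.003]]
281 [[0.505, -0.001], [0.505, -0.003], [0.505, -0.0], [0.505, -0.002], [0.505, -0.004]]
283 [[0.501, -0.001], [0.501, -0.003], [0.501, -0.002], [0.501, -0.002], [0.5, -0.002]]
```

View pics/toprack.png

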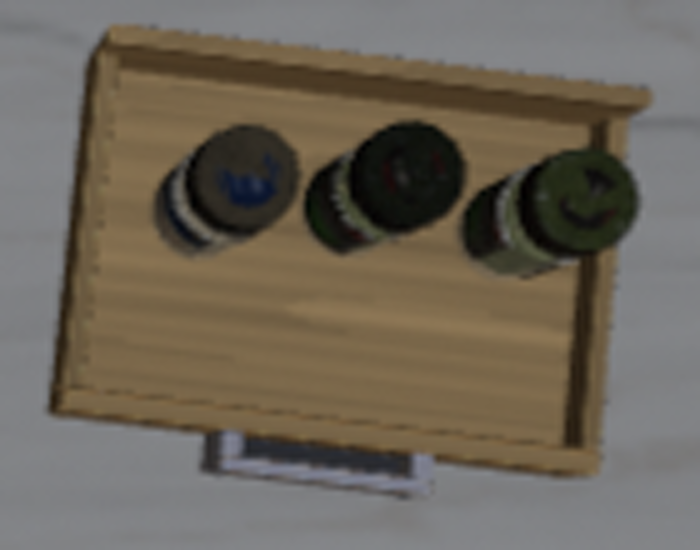

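View pics/topblk.png

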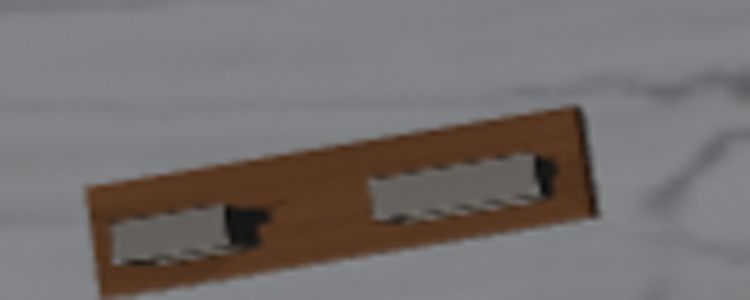

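```bash
cat >> h.py <<'E'
from scipy.spatial.transform import Rotation as Ro
def quat(yaw):
    # tool y along heading yaw, z down, x = y x z
    y=np.array([np.cos(yaw),np.sin(yaw),0]); z=np.array([0,0,-1.]); x=np.cross(y,z)
    return Ro.from_matrix(np.stack([x,y,z],1)).as_quat()
def snap(r,optics,name):
    p,q=r.current_tool_pos(),r.current_ee_rot()
    im=optics.get_image("wrist"); im["p"]=p; im["q"]=q
    pickle.dump(im,open(name+".pkl","wb")); cv2.imwrite(f"pics/{name}.png",im["pixels"][:,:,::-1]); return im
def wcloud(im):
    d=im["depth"]; v,u=np.mgrid[:480,:640]
    a=(u-im["cx"])/im["fx"]; b=(v-im["cy"])/im["fy"]; th=np.hypot(a,b)+1e-9
    k=np.tan(np.minimum(th,1.5))/th
    P=np.stack([a*k*d,b*k*d,d,np.ones_like(d)],-1)
    T=np.eye(4); T[:3,:3]=Ro.from_quat(im["q"]).as_matrix(); T[:3,3]=im["p"]
    W=(P@(T@im["mount"]).T)[...,:3]; W[d==0]=np.nan; return W
def wproj(im,X):
    T=np.eye(4); T[:3,:3]=Ro.from_quat(im["q"]).as_matrix(); T[:3,3]=im["p"]
    X=np.c_[np.atleast_2d(X),np.ones(len(np.atleast_2d(X)))]@np.linalg.inv(T@im["mount"]).T
    rr=np.hypot(X[:,0],X[:,1])+1e-12; th=np.arctan2(rr,X[:,2])
    return np.c_[im["cx"]+im["fx"]*th*X[:,0]/rr, im["cy"]+im["fy"]*th*X[:,1]/rr]
E
python3 - <<'E'
from h import *
from cell import r,optics
r.move_to([0.496,0.200,0.21],quat(np.radians(9.4)))
r.sleep(.2)
im=snap(r,optics,"w1"); print(r.current_t(),im["p"],r.current_q())
W=wcloud(im)
for n,win,a,b in [("wide",(0,0,640,480),.065,.1)]:
    m=(W[...,2]>a)&(W[...,2]<b); 
    print(m.sum()); cv2.imwrite("pics/w1m.png",(m*255).astype(np.uint8))
E
```

```text
2.0917 [0.49577245 0.20063445 0.21005262] [2.97251166e-01 3.73484798e-01 1.73577205e+00 3.45978934e-05
 1.03225661e+00 1.32155833e-01]
12204
```

View pics/w1.png

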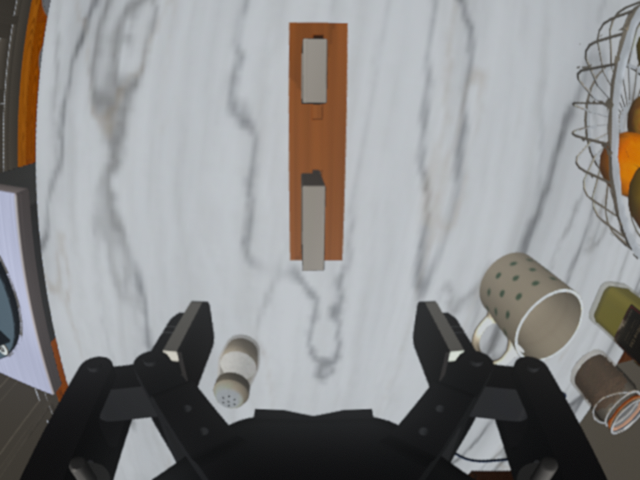

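View pics/w1m.png

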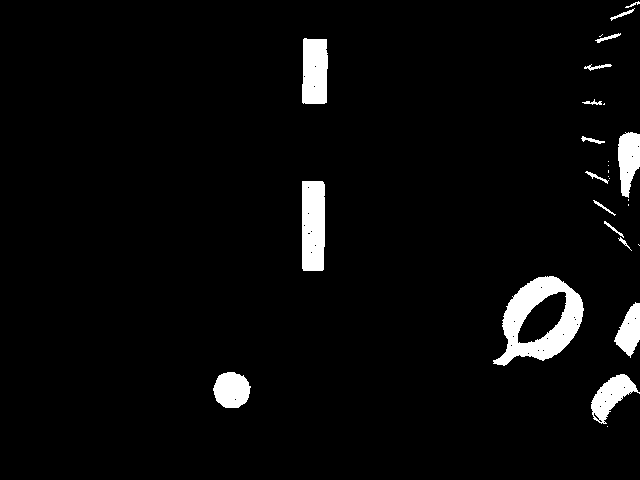

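The wrist view shows the wide holder's top at cols 302–325, rows 181–270, and the narrow one at rows 39–103. Next I'll fit the rectangle, then look at the pocket before grasping.

```bash
python3 - <<'E'
from h import *
im=pickle.load(open("w1.pkl","rb")); W=wcloud(im)
for n,w,a,b in [("wide",(290,170,335,280),.07,.1),("narrow",(290,30,335,110),.07,.1),("block",(280,15,355,270),.02,.045)]:
    k,R,p=rect(W,w,a,b); print(n,k,np.round(R[0],1),np.round(R[1],1),round(R[2],2),np.round(np.median(p[:,2]),4),np.round(p.mean(0),4))
E
python3 - <<'E'
from h import *
from cell import r,optics
r.move_linear([0.496,0.200,0.24],vel=.3)
r.move_to([0.530,-0.182,0.20],quat(np.radians(-7.4)))
r.sleep(.2)
im=snap(r,optics,"w2"); print(r.current_t(),im["p"])
E
```

```text
wide 2008 [496.3 200.5] [16.  64.2] 9.11 0.0825 [0.4958 0.2027 0.0823]
narrow 1574 [479.4 308.9] [16.1 44.1] 8.12 0.0826 [0.4793 0.3084 0.0826]
block 9804 [490.5 254.8] [ 46.7 200.2] 9.12 0.0327 [0.4904 0.2614 0.0327]
4.025 [ 0.53026134 -0.18119069  0.20009862]
```

View pics/w2.png

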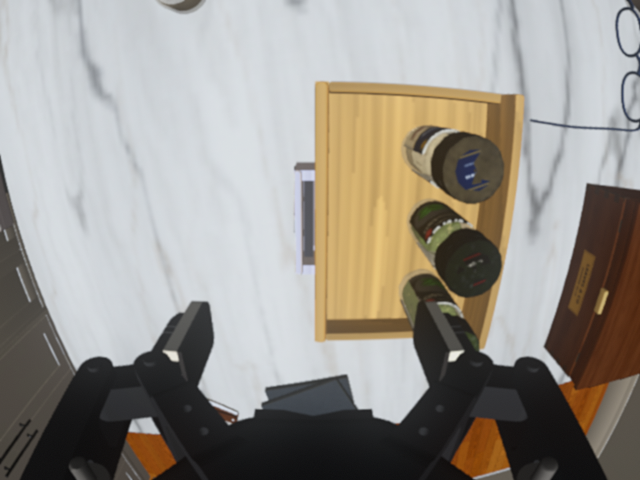

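The pocket's grey strip is at cols 302–315, rows 168–266, with the lip at cols 295–302 and the front board at cols 315–328. I'll fit all of these in the rack frame.

```bash
python3 - <<'E'
from h import *
im=pickle.load(open("w2.pkl","rb")); W=wcloud(im)
c=cv2.resize(im["pixels"][140:300,270:345],None,fx=3.7,fy=3.7,interpolation=2);cv2.imwrite("pics/w2c.png",c[:,:,::-1])
p=W[140:300,270:345].reshape(-1,3)
# board top
k,R,q=rect(W,(305,75,340,345),.044,.06); print("board",k,np.round(R[0],1),np.round(R[1],1),round(R[2],2),np.median(q[:,2]))
q2=q[q[:,2]>.047]; a=np.polyfit(q2[:,1],q2[:,0],1); print("board dx/dy",a,np.degrees(np.arctan(a[0])))
k,R,q=rect(W,(288,150,345,280),.024,.04);print("strip",k,np.round(R[0],1),np.round(R[1],1),round(R[2],2),np.median(q[:,2]))
k,R,q=rect(W,(288,150,303,280),.041,.049);print("lip",k,np.round(R[0],1),np.round(R[1],1),round(R[2],2),np.median(q[:,2]))
k,R,q=rect(W,(288,60,545,350),.012,.08);print("rack",k,np.round(R[0],1),np.round(R[1],1),round(R[2],2))
# profile in rack frame
t=np.arctan(-a[0]);t=-abs(t) if a[0]>0 else abs(t)
ex=np.array([np.cos(t),np.sin(t)]);ey=np.array([-np.sin(t),np.cos(t)])
o=np.array([.530,-.182]); P=W.copy(); l=(P[...,:2]-o); lx=l@ex*1000; ly=l@ey*1000
np.set_printoptions(linewidth=200,suppress=True)
for v in (180,200,217,235,255):
    print(v); print(np.round(np.stack([lx[v,290:332:1],ly[v,290:332:1],P[v,290:332,2]*1000],1)[::1],0).astype(int).tolist())
for u in (306,309):
    print(u, np.round(np.stack([ly[155:180,u],P[155:180,u,2]*1000],1),1).tolist()); print(np.round(np.stack([ly[255:278,u],P[255:278,u,2]*1000],1),1).tolist())
E
```

```text
board 3570 [ 536.9 -187.3] [219.   28.7] 83.82 0.04967287161981945
board dx/dy [0.13072732 0.56067954] 7.447888393110863
strip 936 [ 523.6 -182.3] [79.4 15.5] 82.69 0.0316117327578522
lip 822 [ 518.4 -185.2] [86.6  6.2] 82.15 0.04605440968543259
rack 40225 [ 629.4 -199.3] [219.  231.3] 82.61
180
[[-20, 22, 1], [-19, 22, 1], [-18, 22, 0], [-17, 22, 0], [-14, 31, 46], [-13, 31, 45], [-12, 31, 47], [-11, 31, 46], [-11, 31, 46], [-10, 31, 47], [-9, 31, 47], [-9, 30, 44], [-8, 30, 43], [-7, 30, 44], [-6, 31, 45], [-6, 30, 43], [-5, 30, 43], [-4, 30, 42], [-3, 31, 44], [-2, 31, 44], [-2, 31, 45], [-1, 30, 43], [0, 30, 43], [1, 30, 43], [1, 30, 43], [2, 31, 46], [3, 32, 49], [4, 32, 49], [4, 32, 51], [5, 32, 51], [6, 32, 50], [6, 32, 51], [7, 32, 50], [8, 32, 51], [9, 32, 51], [9, 32, 50], [10, 32, 49], [11, 31, 48], [12, 31, 47], [14, 26, 21], [15, 26, 22], [15, 26, 21]]
200
[[-20, 4, 2], [-19, 4, 1], [-18, 4, 0], [-17, 4, 1], [-14, 15, 44], [-13, 15, 46], [-12, 16, 49], [-12, 16, 47], [-11, 15, 46], [-10, 15, 46], [-9, 15, 46], [-9, 15, 46], [-8, 11, 30], [-8, 6, 11], [-7, 12, 31], [-6, 1
[... 2978 characters left out ...]
 1.5], [40.7, 0.3], [39.7, -0.2], [38.9, 0.4], [38.8, 5.6], [37.9, 5.2], [37.8, 10.8], [38.1, 18.4], [38.1, 23.7], [38.2, 29.3], [38.4, 35.3], [38.6, 41.4], [38.0, 42.4], [37.6, 44.9], [36.7, 44.0], [35.8, 43.0], [35.1, 43.5], [34.0, 41.7], [33.4, 42.7], [32.7, 43.0], [31.9, 42.8], [31.3, 43.7]]
[[-36.2, 31.1], [-36.6, 32.2], [-39.4, 27.9], [-39.5, 29.8], [-40.8, 29.0], [-40.2, 32.5], [-39.8, 35.5], [-39.6, 38.1], [-40.1, 39.0], [-39.5, 42.4], [-39.2, 45.0], [-40.5, 44.2], [-42.0, 42.8], [-42.4, 44.0], [-43.3, 43.9], [-44.1, 44.1], [-45.4, 43.3], [-46.2, 43.6], [-46.9, 44.0], [-48.5, 42.6], [-69.7, 0.4], [-70.5, 1.0], [-71.9, 0.3]]<stdin>:17: RuntimeWarning: invalid value encountered in cast
```

View pics/w2c.png

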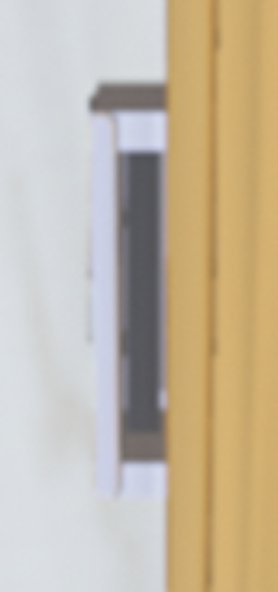

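```bash
python3 - <<'E'
from h import *
im=pickle.load(open("w2.pkl","rb")); W=wcloud(im)
t=np.radians(-7.45);ex=np.array([np.cos(t),np.sin(t)]);ey=np.array([-np.sin(t),np.cos(t)])
l=W[...,:2]-[.5263,-.1861]; lx=l@ex*1000; ly=l@ey*1000
print(np.round([[ly[v,306:311].mean(),W[v,306:311,2].mean()*1000] for v in range(172,192)],1).tolist())
E
python3 - <<'E'
from h import *
from cell import r,optics
q=quat(np.radians(9.1)); g=np.array([.4963,.2005])
r.move_to([*g,.15],q); r.sleep(.15)
e=g-r.current_tool_pos()[:2]; print("err",e)
c=g+e
r.move_linear([*c,.065],vel=.15); r.sleep(.15); print(r.current_tool_pos(),r.current_contact_force(),r.current_t())
im=snap(r,optics,"w3")
r.set_gripper(0.0,80); r.sleep(.1)
print(r.current_opening(),r.current_tool_pos(),r.current_contact_force(),r.current_t())
E
```

```text
[[41.2, 44.0], [40.4, 43.6], [39.8, 44.4], [38.9, 43.7], [38.1, 43.6], [37.4, 44.0], [36.5, 43.3], [35.8, 43.8], [35.0, 43.6], [31.8, 31.4], [31.0, 31.5], [30.2, 31.6], [29.3, 31.2], [28.6, 31.4], [27.8, 31.8], [27.1, 32.3], [26.1, 31.3], [25.3, 31.6], [24.5, 31.5], [23.6, 31.2]]
err [-0.0004568   0.00080517]
[0.49642679 0.20143975 0.06599717] [-0.20829849 -0.19348764 -0.14540138] 6.4833
0.1773617397998413 [0.49513077 0.2011794  0.06517603] [-4.47719629 -0.92939258  7.44818457] 7.275
```

View pics/w3.png

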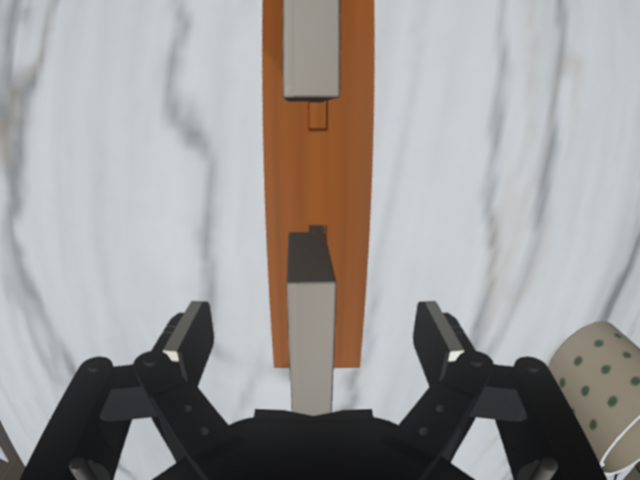

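The card side faces the robot, and the wide holder is now gripped. The 15 mm opening roughly matches the 16 mm block. Next: lift and check where the holder sits in the hand.

```bash
python3 - <<'E'
from h import *
from cell import r,optics
p=r.current_tool_pos()
r.move_linear([.4955,.2008,.115],vel=.1); r.sleep(.1)
print(r.current_opening(),r.current_tool_pos(),r.current_contact_force(),r.current_t())
r.move_linear([.4955,.2008,.20],vel=.3); r.sleep(.1)
im=snap(r,optics,"w4"); print(im["p"],r.current_t())
E
python3 - <<'E'
from h import *
im=pickle.load(open("w4.pkl","rb")); W=wcloud(im)
T=Ro.from_quat(im["q"]).as_matrix()
L=((W-im["p"])@T)*1000
m=(abs(L[...,1])<14)&(L[...,0]>-40)&(L[...,0]<40)&(L[...,2]>-30)&(L[...,2]<-10)
p=L[m]; print(len(p),p.min(0),p.max(0),np.median(p[:,2]))
R=cv2.minAreaRect(p[:,:2].astype(np.float32));print(R)
# card/front & +y side face
m=(abs(L[...,1])<14)&(L[...,0]>20)&(L[...,0]<40)&(L[...,2]>-10)&(L[...,2]<60);p=L[m];print(len(p),np.round(np.percentile(p,[2,50,98],axis=0),1))
E
```

```text
0.1783217609732902 [0.49515263 0.2006787  0.11429453] [ 0.53824373  0.32668857 -1.27072848] 8.025
[0.49481489 0.2005925  0.19869015] 8.6083
8215 [-29.44552637 -13.9892458  -29.99032125] [ 31.7185384   13.99584903 -10.00690268] -17.360039573194324
((1.148813247680664, -0.4130744934082031), (60.969913482666016, 28.031984329223633), 2.147627115249634)
1884 [[30.2 -7.4 -9.3]
 [30.8  1.1  9. ]
 [31.3  7.7 48.7]]
```

View pics/w4.png

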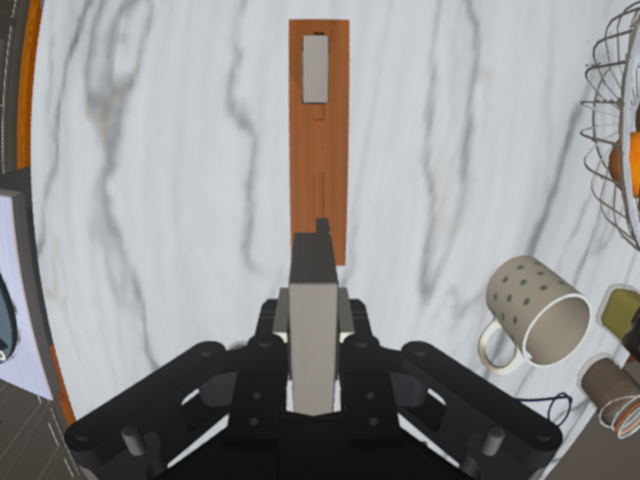

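```bash
python3 - <<'E'
from h import *
im=pickle.load(open("w4.pkl","rb")); W=wcloud(im)
T=Ro.from_quat(im["q"]).as_matrix(); print(Ro.from_quat(im["q"]).as_matrix().round(4))
L=((W-im["p"])@T)*1000
for z in range(-16,58,4):
    m=(abs(L[...,1])<20)&(L[...,0]>26)&(L[...,0]<40)&(abs(L[...,2]-z)<2);p=L[m]
    if len(p): print(z,len(p),np.round([p[:,1].min(),p[:,1].max(),(p[:,1].min()+p[:,1].max())/2,np.median(p[:,0])],1))
# top face: rows 290-410, columns edges
for v in range(290,412,15):
    k=L[v,280:350]; ok=(abs(k[:,2]+17)<3); y=k[ok,1]; print(v,ok.sum(),np.round([k[ok,0].mean(),y.min(),y.max(),np.median(k[ok,2])],1))
E
```

```text
[[-1.582e-01  9.874e-01 -2.300e-03]
 [ 9.874e-01  1.582e-01 -7.000e-04]
 [-3.000e-04 -2.400e-03 -1.000e+00]]
-16 809 [-7.6  8.4  0.4 29.4]
-12 275 [-7.5  8.3  0.4 30.7]
-8 208 [-7.7  8.5  0.4 30.8]
-4 238 [-7.6  8.4  0.4 30.8]
0 184 [-7.8  8.3  0.2 30.8]
4 182 [-7.8  7.8  0.  30.8]
8 184 [-7.9  7.9  0.  30.7]
12 146 [-8.1  7.8 -0.1 30.8]
16 150 [-7.6  7.9  0.1 30.8]
20 118 [-7.8  7.8  0.  30.8]
24 140 [-7.9  7.6 -0.1 30.8]
28 96 [-7.8  7.7 -0.  30.8]
32 64 [-7.8  7.9  0.  30.7]
36 40 [ 2.2  7.6  4.9 30.8]
40 33 [ 1.8  7.7  4.8 30.7]
44 48 [ 1.8  7.8  4.8 30.7]
48 26 [ 1.9  7.6  4.8 30.8]
52 26 [ 1.9  7.8  4.8 30.8]
56 1 [ 1.9  1.9  1.9 30.3]
290 51 [ 28.4  -7.5   8.3 -17.3]
305 50 [ 22.9  -7.3   8.5 -17.4]
320 48 [ 17.   -7.2   8.4 -17.2]
335 70 [ 10.7 -10.9  12.4 -17. ]
350 54 [  4.5  -8.7   9.8 -17.3]
365 53 [ -2.4  -8.7   9.5 -17.4]
380 42 [ -9.6  -7.4   8.4 -17.3]
395 41 [-17.4  -7.2   7.9 -17.4]
410 41 [-25.9  -7.5   8.2 -17.4]
```

```bash
python3 - <<'E'
from h import *
from cell import r,optics
t=np.radians(-7.45);ex=np.array([np.cos(t),np.sin(t)]);ey=np.array([-np.sin(t),np.cos(t)])
g=np.array([.5263,-.1861])-.00485*ex+.0012*ey; q=quat(t)
r.move_to([*g,.20],q); r.sleep(.1)
e=g-r.current_tool_pos()[:2]; c=g+e
r.move_linear([*c,.135],vel=.15); r.sleep(.2)
p=r.current_tool_pos(); print(g,c,p,r.current_contact_force(),r.current_t(),r.current_opening())
im=snap(r,optics,"w5")
s=optics.get_image("scene"); cv2.imwrite("pics/s5.png",cv2.resize(s["pixels"][230:340,340:500],None,fx=4,fy=4,interpolation=2)[:,:,::-1])
E
python3 - <<'E'
from h import *
im=pickle.load(open("w5.pkl","rb")); W=wcloud(im)
T=Ro.from_quat(im["q"]).as_matrix(); L=((W-im["p"])@T)*1000
cv2.imwrite("pics/w5c.png",cv2.resize(im["pixels"][130:330,230:400],None,fx=3,fy=3,interpolation=2)[:,:,::-1])
t=np.radians(-7.45);print("yaw",np.degrees(np.arctan2(T[1,1],T[0,1])))
for z in range(-8,58,8):
    m=(abs(L[...,1])<20)&(L[...,0]>26)&(L[...,0]<40)&(abs(L[...,2]-z)<2);p=L[m]
    if len(p): print(z,len(p),np.round([p[:,1].min(),p[:,1].max(),np.median(p[:,0])],1))
# world features relative to tool: board top/lip
for v in range(150,235,8):
    k=L[v,270:350]; w=W[v,270:350,2]*1000
    b=k[(w>45.5)&(w<60)&(k[:,1]>6)]; l=k[(w>40)&(w<49)&(k[:,1]<2)]
    print(v, "board",np.round([b[:,1].min(),b[:,1].max(),b[:,0].mean()],1) if len(b) else "", "lip",np.round([l[:,1].min(),l[:,1].max(),l[:,0].mean()],1) if len(l) else "")
E
```

```text
[ 0.52164653 -0.18428127] [ 0.52137386 -0.18529379] [ 0.5218591  -0.18545046  0.13601338] [ 0.25705922  0.13607986 -1.01321193] 10.925 0.17907680985283336
yaw -7.441515316235055
-8 223 [-7.8  8.4 30.9]
0 177 [-7.9  8.3 30.9]
8 183 [-8.   7.9 30.9]
16 160 [-7.6  7.8 30.9]
24 130 [-7.9  7.8 30.9]
32 67 [-7.9  7.8 30.8]
40 40 [ 1.8  7.7 30.9]
48 28 [ 1.8  7.6 31. ]
56 1 [ 3.4  3.4 30.4]
150 board [ 9.  19.1 60.4] lip 
158 board [ 8.9 19.2 55.9] lip 
166 board [ 9.6 18.6 51.3] lip 
174 board [ 9.6 18.8 46.8] lip 
182 board [ 9.7 18.8 42.2] lip [-6.6  1.6 41.1]
190 board [ 9.7 19.  37.4] lip [-6.6  1.6 36.5]
198 board [ 9.8 19.2 32.8] lip [-6.7 -1.3 31.9]
206 board [ 9.8 18.6 28. ] lip [-6.1 -1.3 27.2]
214 board [ 9.8 18.7 23.2] lip [-6.1 -1.4 22.1]
222 board [ 9.9 18.8 18.2] lip [-6.1 -1.4 17.1]
230 board [10.5 18.9 13.3] lip [-6.2 -1.4 12.1]
```

View pics/w5c.png

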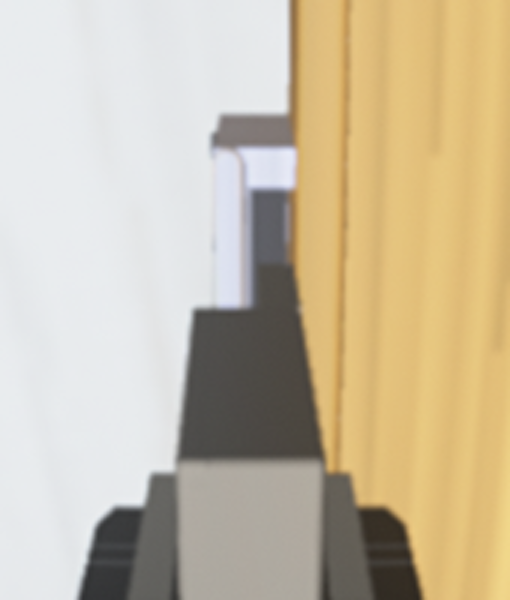

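View pics/s5.png

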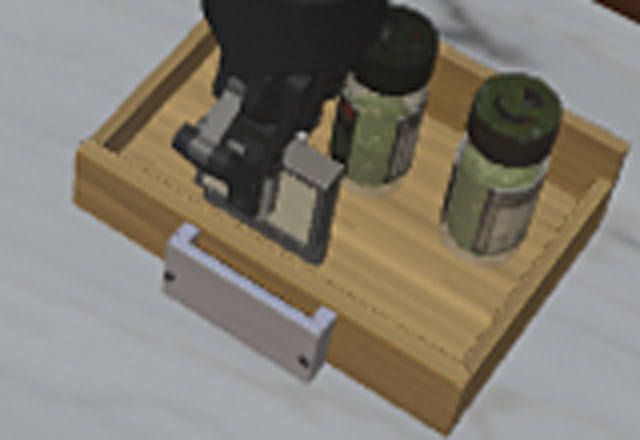

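```bash
python3 - <<'E'
from h import *
im=pickle.load(open("w5.pkl","rb")); W=wcloud(im)
T=Ro.from_quat(im["q"]).as_matrix(); L=((W-im["p"])@T)*1000
print(np.round([[L[v,312:322,0].mean(),W[v,312:322,2].mean()*1000] for v in range(164,202,2)],1).tolist())
E
python3 - <<'E'
from h import *
from cell import r,optics
t=np.radians(-7.45);ex=np.array([np.cos(t),np.sin(t)]);ey=np.array([-np.sin(t),np.cos(t)])
g=np.array([.5263,-.1861])-.00485*ex+.0012*ey-.0003*ex
c=g.copy()
for i in range(3):
    r.move_linear([*c,.125-.01*i],vel=.1); r.sleep(.25)
    p=r.current_tool_pos()[:2]; print((p-g)@ex*1e3,(p-g)@ey*1e3,r.current_tool_pos()[2]); c=c+.7*(g-p)
print(c.tolist(),r.current_t(),r.current_contact_force())
im=snap(r,optics,"w6")
W=wcloud(im)
T=Ro.from_quat(im["q"]).as_matrix(); L=((W-im["p"])@T)*1000
for v in range(140,260,8):
    k=L[v,260:360]; w=W[v,260:360,2]*1000
    b=k[(w>45.5)&(w<60)&(k[:,1]>6)&(k[:,0]>33)]; l=k[(w>40)&(w<49)&(k[:,1]<2)]
    print(v, "board",np.round([b[:,1].min(),b[:,1].max(),b[:,0].mean()],1) if len(b) else "", "lip",np.round([l[:,1].min(),l[:,1].max(),l[:,0].mean()],1) if len(l) else "")
print(np.round([[L[v,312:322,0].mean(),W[v,312:322,2].mean()*1000] for v in range(150,210,2)],1).tolist())
cv2.imwrite("pics/w6c.png",cv2.resize(im["pixels"][130:330,230:400],None,fx=3,fy=3,interpolation=2)[:,:,::-1])
E
```

```text
[[45.1, 0.9], [43.7, 0.6], [42.9, 4.2], [43.0, 13.6], [42.5, 18.1], [42.6, 26.5], [42.8, 34.4], [42.9, 41.8], [42.1, 43.4], [41.0, 43.9], [39.7, 43.6], [38.5, 43.6], [37.4, 43.9], [36.1, 43.6], [34.9, 43.6], [29.9, 27.6], [28.7, 27.7], [27.3, 27.6], [25.9, 27.2]]
0.12485664848375719 -0.061636277733358696 0.1252564989189232
0.022754254778987817 0.007940270198606698 0.11527476184476086
0.006484997897210658 -0.008182385572715193 0.10523991797911539
[0.5212477271160227, -0.1841854406904111] 12.525 [-0.54755079  0.32418702 -0.51775284]
140 board [10.  19.1 68.8] lip 
148 board [10.1 19.7 64.9] lip 
156 board [10.1 19.7 61.1] lip 
164 board [10.1 20.  57.1] lip 
172 board [10.1 19.3 53.3] lip 
180 board [10.2 19.5 49.4] lip 
188 board [ 9.9 19.6 45.3] lip 
196 board [10.3 19.8 41.3] lip [-5.6  1.9 40.2]
204 board [ 9.9 19.3 37.3] lip [-5.6  1.9 36.1]
212 board [10.8 18.8 33.4] lip [-5.7 -0.6 32.1]
220 board  lip [-5.8 -0.6 27.8]
228 board  lip [-5.8 -0.6 23.5]
236 board  lip 
244 board  lip 
252 board  lip 
[[58.4, 1.1], [57.1, 0.2], [nan, nan], [54.7, 0.8], [53.4, 0.5], [52.2, 0.6], [50.9, 0.3], [49.7, 0.6], [48.5, 0.5], [47.2, 0.4], [46.0, 0.4], [44.8, 0.7], [43.5, 0.7], [42.2, 0.5], [41.8, 4.8], [41.4, 9.1], [41.5, 15.9], [41.5, 21.7], [41.8, 28.4], [41.3, 31.4], [41.5, 37.0], [41.6, 42.2], [40.9, 43.7], [39.9, 44.0], [38.8, 43.6], [37.8, 43.6], [36.7, 43.7], [35.7, 43.7], [34.6, 43.4], [28.5, 25.2]]
```

View pics/w6c.png

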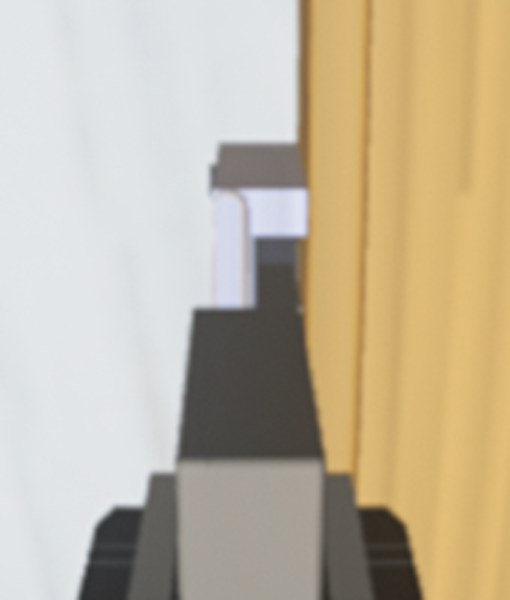

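Tongue (1.8 to 7.7) is centred in the pocket (about -0.4 to 9.8 in tool y), and the side gap is about 3 mm. I'll go down in small steps, watching the force.

```bash
python3 - <<'E'
from h import *
from cell import r,optics
c=[0.52125,-0.18419]; f0=r.current_contact_force()
z=.105
for z in [.100,.096,.092,.089,.0865,.0845,.0825,.081]:
    r.move_linear([*c,z],vel=.05); r.sleep(.05)
    f=r.current_contact_force()-f0; p=r.current_tool_pos()
    print(z,np.round(p,4),np.round(f,1),round(r.current_t(),2))
    if f[2]>22 or np.hypot(f[0],f[1])>15: print("STOP");break
E
```

```text
0.1 [ 0.5211 -0.1842  0.0998] [0.1 1.4 0.8] 12.88
0.096 [ 0.5212 -0.1842  0.0959] [0.1 0.8 0.9] 13.18
0.092 [ 0.5212 -0.1842  0.0919] [0.5 0.4 1.1] 13.47
0.089 [ 0.5212 -0.1842  0.0889] [-0.2  0.9  1.5] 13.78
0.0865 [ 0.5215 -0.1843  0.0867] [0.9 0.1 3.4] 14.07
0.0845 [ 0.5215 -0.1843  0.0847] [0.6 0.2 5.1] 14.38
0.0825 [ 0.5215 -0.1843  0.0826] [1.1 0.7 6.9] 14.68
0.081 [ 0.5215 -0.1843  0.0812] [0.6 0.7 7.5] 14.97
```

```bash
python3 - <<'E'
from h import *
from cell import r,optics
c=[0.52125,-0.18419]
for z in [.0802,.0796,.0792,.0788,.0785,.0782,.0779,.0776,.0773]:
    r.move_linear([*c,z],vel=.03); r.sleep(.1)
    f=r.current_contact_force(); p=r.current_tool_pos()
    print(z,np.round(p,4),np.round(f,1),round(r.current_t(),2),round(r.current_opening(),3))
    if f[2]>15: print("STOP");break
im=snap(r,optics,"w7")
s=optics.get_image("scene"); cv2.imwrite("pics/s7.png",cv2.resize(s["pixels"][230:340,340:500],None,fx=4,fy=4,interpolation=2)[:,:,::-1])
W=wcloud(im); T=Ro.from_quat(im["q"]).as_matrix(); L=((W-im["p"])@T)*1000
for z in range(-16,58,8):
    m=(abs(L[...,1])<9)&(L[...,0]>28)&(L[...,0]<33)&(abs(L[...,2]-z)<2);p=L[m]
    if len(p): print(z,len(p),np.round([p[:,1].min(),p[:,1].max(),np.median(p[:,0])],1))
k=L[395,290:345];print("top z",np.nanmedian(W[395,300:325,2]),np.nanmedian(W[320,305:320,2]))
E
```

```text
0.0802 [ 0.5214 -0.1843  0.0804] [ 0.4 -1.1  6.6] 15.32 0.176
0.0796 [ 0.5215 -0.1843  0.0799] [ 0.1 -0.9  7. ] 15.68 0.18
0.0792 [ 0.5215 -0.1843  0.0795] [0.3 0.8 8.2] 16.02 0.175
0.0788 [ 0.5215 -0.1843  0.0792] [-0.5 -0.4  7.7] 16.38 0.175
0.0785 [ 0.5215 -0.1843  0.0791] [-0.7 -0.2 11.7] 16.73 0.179
0.0782 [ 0.5215 -0.1843  0.0791] [-2.5  0.5 14.3] 17.07 0.178
0.0779 [ 0.5215 -0.1843  0.0791] [-2.9  1.4 18.8] 17.43 0.176
STOP
-16 606 [-7.5  8.4 30.4]
-8 219 [-7.7  8.1 30.9]
0 178 [-7.8  8.3 30.8]
8 180 [-8.   8.  30.9]
16 159 [-7.6  7.6 30.9]
24 137 [-7.6  7.9 30.9]
32 126 [-7.9  7.9 31. ]
40 38 [ 1.8  7.8 30.9]
top z 0.09647306555301569 0.09626706229465261
```

View pics/s7.png

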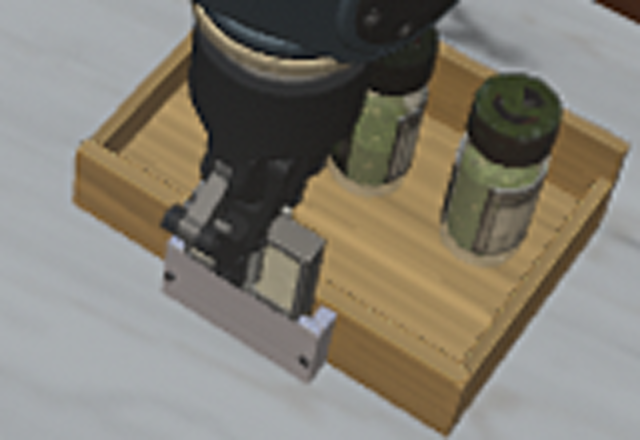

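View pics/w7.png

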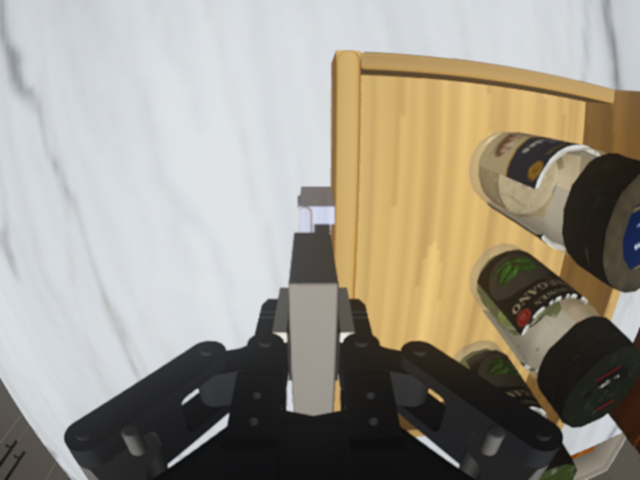

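The shoulder is on the lip: TCP height stopped changing at 0.0791 m while force rose to about 19 N. The holder's top is at 0.0964 m against 0.096 nominal, and the card faces front. Handing in while still gripping and pressing.

```bash
python3 - <<'E'
from cell import r
r.sleep(.3); print(r.current_t(),r.current_tool_pos(),r.current_contact_force(),abs(r.current_qvel()).max())
r.hand_in()
E
```

```text
17.825 [ 0.52151434 -0.18432942  0.07907861] [-3.63109012  1.03491403 18.24560764] 0.0009464223845355609
the job is handed in; nothing more can be done
```

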